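# Pack the drawing-class kit tray

## Task

Pack the kit tray for the next class: stand the short ink jar in the round well, lay the eraser flat in the oblong well, stand the stamp in the square well, knob up, and put the full roll of tape over the post, each sitting fully down in its place. Leave the tall dropper bottle and the empty tape core standing where they are.

Things in the scene. Friction and masses are not known exactly. Their poses are not given: they have to be found in the camera images.
- jar_mid (a point): Short ink jar: dark upright cylinder 40 mm in diameter with a broad white cap (38 mm across, the top 15 mm), 50 mm tall. The point is on its axis, half-way up (25 mm above its underside); z is up its axis. It belongs in the round well.
- eraser_mid (a point): White block eraser in a paper sleeve, 56 mm long (its x), 22 mm wide (its y), 28 mm tall, lying flat. The point is its centre (14 mm above its underside). It belongs in the oblong well, its length along the well's.
- stamp_mid (a point): Wooden hand stamp: a base 38 mm square and 18 mm high (sides along x and y), over it a short neck and an upright round knob 22 mm in diameter from 24 mm above the underside to the top at 58 mm, on the same axis. The point is on the axis 29 mm above the underside. It belongs in the square well.
- tape_mid (a point): Full roll of cream paper tape lying flat: a ring 54 mm outside, 36 mm inside, 24 mm high. The point is at the centre of its hole, half-way up (12 mm above its underside). It belongs over the post.
- dropper_mid (a point): Tall ink dropper bottle, a look-alike of the jar that stays where it stands: 40 mm in diameter, 90 mm tall, with sloping shoulders, narrow neck and a pointed white nozzle. The point is on its axis, half-way up (45 mm).
- core_mid (a point): Empty cardboard tape core, a look-alike of the tape that stays where it is: a thin ring 42 mm outside, 36 mm inside, 24 mm high, lying flat. The point is at the centre of its hole, half-way up (12 mm).
- round_well_seat (a point): Insert with a round well 58 mm in diameter and 7 mm deep, its floor dark felt. The point is the centre of the well's floor; z is up, x and y along the insert's sides. The insert's top face is 7 mm above the point. All four inserts are pale wooden plates 96 mm square, two by two (centres 98 mm apart) in one low plywood tray; which is in which corner changes.
- square_well_seat (a point): Insert with a square well 56 by 56 mm (sides along x and y), 7 mm deep, its floor dark felt. The point is the centre of the well's floor; the insert's top face is 7 mm above it. The tray is fixed, 208 mm square; its rim is 1 mm above the inserts' tops. Tray and things stand on a green cutting mat whose top is at z = 3 mm.
- oblong_well_seat (a point): Insert with an oblong well 74 mm along x and 40 mm along y, 7 mm deep, its floor dark felt. The point is the centre of the well's floor; the insert's top face is 7 mm above it.
- post_seat (a point): Insert with a flat top and an upright dark wooden post 18 mm in diameter and 22 mm tall at its centre. The point is on the post's axis at its foot, level with the insert's top face, on which the tape roll comes to lie.
Mind the look-alikes: they are no part of the job. What is shaped like the part that bears eraser_mid but yellow is not meant.

How it is judged:
By the outcome, as a careful person would: the job done as asked, in the order asked, and still so for the second after the job is handed in, with the robot touching nothing.
It also fails if it takes over 115 s, if anything falls off the work surface, if the arm or the gripper's body presses on something with over 40 N, if the wrist force passes 120 N, or if a joint passes its speed limit or range.

## Robot

A 6-joint arm with a two-finger parallel gripper is mounted at the origin on the work surface. World frame = base frame: x ahead of the robot, y to its left, z up, the work surface at z = 0. Lengths are in m, angles in degrees, forces in N, time in s.
With the tool pointing down it reaches from about 0.15 to 0.775 m from the base axis. Payload 6.1 kg.
Tool frame: the origin (TCP) lies on the centre line of the jaws, within the pads' length; the fingertips stand 14 mm ahead of it and the grasp point (between the pads) lies 5 mm behind it; z points along the fingers, y is the line along which they close (so a half turn about z gives the same grasp; the last joint's range is limited). The gripper opens to 85 mm and grips with 20 to 120 N. Pads are 22 mm wide; open, the fingers measure 114 mm over their backs; the gripper's body (76 mm by 85 mm) begins 54 mm behind the grasp point. The pads swing forward as they close: fully open they stand 13 mm farther back than shut.
Start: joints at [69.328, 7.208, -2.269, 80.523, 0, 90], TCP at [0.185, 0.491, 0.245] pointing down, gripper open.
Joint ranges: [-155.77, 155.77], [-54.66, 111.73], [-72.52, 77.12], [-102.08, 115.82], [-83.92, 84.16], [-180, 180]. Speed limits (degrees/s): [136.94, 136.94, 172.46, 180, 180, 180].

## Interface

Orientations are given as [roll, pitch, yaw] about the fixed x, y, z axes, in that order (R = Rz(yaw) Ry(pitch) Rx(roll)).
In Python, from plant import read_state, cams, workorder gives the robot as it stands.
- The arm moves only by the tool carry_out, never from a script. Its argument "rows" is a list of rows, each an object with "slide": the shift along the tool's x, y, z in units of 40 mm (1.0 is 40 mm), a list of three; "delta_rot": the turn, a rotation vector about the tool's x, y, z in units of 5 degrees (1.0 is 5 degrees), a list of three; "grip": the closure, from 0 (fully open) to 1 (shut). A call has 1 to 20 rows; each row shifts and turns the commanded pose from where the row before left it, along the tool's axes as they then stand; what a row does not reach is not made up. A row lasts 1/8 s, in which the tool goes at most 62.5 mm and 10.7 degrees, less where a joint would pass 70% of its speed; a pose out of reach is approached as far as the arm can. A call is refused whole if a number of a shift passes 1 or a number of a turn 1, either way. A call with a gripper value outside its range is refused whole. The fingers move at their own pace and stop on an object; "squeeze" is the grip in N (left out, the last holds). Time passes only in rows, so rows that do not move let the fingers close. It gives the time, the measured TCP pose, the force, the opening and the grip force at its end, in the units of the state.
- read_state(): the state, without advancing time (a new reading comes with each control period).
- cams.camera(name): name is "side" or "top" or "wrist"; returns a dict with "image" (384x512x3 uint8, red, green, blue), "depth" (384x512 float32, m along the optical axis (not along the pixel's ray), 0 where there is no reading), "fov_y" (degrees; the focal length in pixels is half the picture's height over the tangent of half this angle, whatever the lens; pixels are square), "cx", "cy" (the principal point, pixels), "world_to_cam" (4x4, takes a point from world to camera coordinates). Camera axes: x right, y up, looking along -z (the intrinsics and any distortion apply to the point x, -y, -z); pixel columns grow to the right and rows downward; lengths in m; the calibration is good to about 2 mm. A picture is of the moment at which its call begins.
- workorder.close_job(): hands the job in; it is judged then, once.
The state is a dict: "clock": time; "qpos": joint angles; "dq": joint speeds; "joint_efforts": joint torques, N m; "tool_pos": TCP position; "eef_rot": TCP orientation; "force": force on the tool from outside, world axes, zero at the start; "wrist_torque": the same for the moment, N m; "gripper_width": finger opening in m; "finger_force": force on a finger pad.
Only numpy, scipy, OpenCV 4.12 (cv2) and the standard library are available. Lean on these libraries where they do the work, as an engineer would, in place of code of your own. Each camera call takes 0.05 s, during which the arm holds its last target. There are 200 camera calls.

## Working session

There is one attempt and no reset: what is moved stays moved. The work goes in short steps, Python scripts to look and compute and a tool call to move; the robot and the scene stay as the last step left them, time stands still between calls to the robot, and variables do not carry over. Pictures are saved under pics/ and viewed, at most 14 in all, crops included, and the job is handed in when it is done.

Besides the shell and the picture viewer there is one more tool, called after "Call:" as name(argument=value, ...) on one line, values as JSON. carry_out: Moves the arm, as the interface text tells. Its arguments: {"type":"object","properties":{"rows":{"type":"array"},"squeeze":{"type":"number"}},"required":["rows"]}

```bash
ls; mkdir -p pics; cat > h.py <<'E'
import numpy as np,cv2
from plant import read_state,cams,workorder
E
python3 - <<'E'
from h import *
print(read_state())
for n in ("top","side"):
    c=cams.camera(n); print(n,{k:v for k,v in c.items() if k not in("image","depth")})
    print((c["depth"]>0).mean(),c["depth"].min(),c["depth"].max())
    cv2.imwrite(f"pics/{n}0.png",c["image"][:,:,::-1]); np.savez(f"{n}0.npz",**{k:v for k,v in c.items()})
E
```

```text
pics
{'clock': 0.0, 'qpos': array([ 6.93268255e+01,  7.24101962e+00, -2.32648640e+00,  8.05228521e+01,
        6.53482455e-05,  8.99989567e+01]), 'dq': array([-0.04743824, -0.00573532, -0.04867924,  0.08473089, -0.14093548,
       -0.07897761]), 'joint_efforts': array([ 8.79244999e-04, -4.35918546e+01,  3.52923775e+01,  1.73599221e-02,
        1.23298832e-04, -7.69068222e-07]), 'tool_pos': array([0.18520995, 0.49083971, 0.24453008]), 'eef_rot': array([-1.79909642e+02, -6.69934389e-05,  1.59327869e+02]), 'force': array([ 0.48045293,  0.11715167, -0.73523406]), 'wrist_torque': array([0.01762754, 0.05300518, 0.01693631]), 'finger_force': 0.0, 'gripper_width': 0.08525337784150108}
top {'fov_y': 45.626848870442565, 'cx': 252.12596245151198, 'cy': 192.781311669026, 'world_to_cam': array([[ 0.02472661, -0.99937438,  0.02528704, -0.11279614],
       [ 0.9922224 ,  0.02762078,  0.12137462, -0.52258827],
       [-0.12199714,  0.02208918,  0.99228462, -1.30980121],
       [ 0.        ,  0.        ,  0.        ,  1.        ]])}
0.9957478841145834 0.0 2.2986045
side {'fov_y': 49.378370575027894, 'cx': 254.98394788927965, 'cy': 197.2300244382074, 'world_to_cam': array([[ 0.81415798, -0.58043524,  0.01554724, -0.48112125],
       [ 0.40782368,  0.59069066,  0.69625023, -0.20526211],
       [-0.41331178, -0.56051715,  0.71763075, -1.0567058 ],
       [ 0.        ,  0.        ,  0.        ,  1.        ]])}
0.9958699544270834 0.0 3.50054
```

View pics/top0.png

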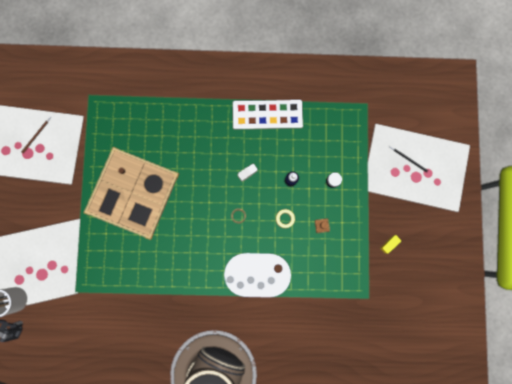

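View pics/side0.png

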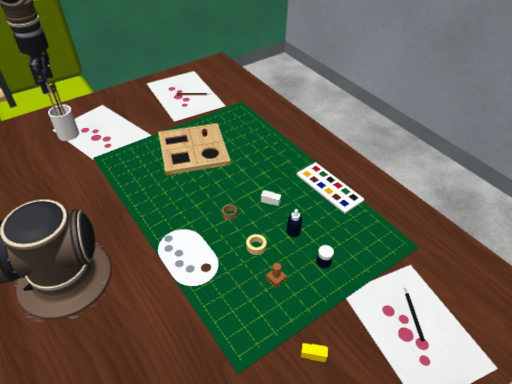

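The top view shows the jar at (334,180), the dropper at (291,179), the white eraser at (248,172), the tape at (285,218), the core at (238,215) and the stamp at (322,225). The wells are round (153,184), oblong (110,202) and square (140,214), with the post at (122,171).

Candidates:
- **Jar:** (334,180) has a broad white cap and is short. (291,179) is tall with a nozzle, so it is the dropper.
- **Tape:** (285,218) is the thick cream ring. (238,215) is the thin brown core.
- **Eraser:** (248,172) is white. (391,244) is yellow, so it is not meant.

I'll confirm these in one enlarged crop.

```bash
cat >> h.py <<'E'
def load(n): return dict(np.load(n+".npz"))
def ray(c,u,v):
    f=192/np.tan(np.radians(float(c["fov_y"]))/2); W=c["world_to_cam"]; R,t=W[:3,:3],W[:3,3]
    d=R.T@np.array([(u-c["cx"])/f,-(v-c["cy"])/f,-1]); return -R.T@t,d
def onz(c,u,v,z):
    o,d=ray(c,u,v); return o+d*(z-o[2])/d[2]
def tri(c1,p1,c2,p2):
    o1,d1=ray(c1,*p1);o2,d2=ray(c2,*p2)
    s=np.linalg.lstsq(np.c_[d1,-d2],o2-o1,rcond=None)[0]
    a,b=o1+d1*s[0],o2+d2*s[1]; return (a+b)/2,np.linalg.norm(a-b)
E
python3 - <<'E'
from h import *
T,S=load("top0"),load("side0")
for a,b in [((90,96),(240,106)),((368,103),(413,243)),((77,292),(97,161)),((369,298),(243,353)),((122,171),(205,132))]: print(tri(T,a,S,b),onz(T,*a,.003)[:2],onz(S,*b,.003)[:2])
for n,p in dict(jar=(334,180),drop=(291,179),er=(248,172),tape=(285,218),core=(238,215),st=(322,225),yel=(391,244),rw=(153,184),ow=(110,202),sw=(140,214),post=(122,171)).items(): print(n,onz(T,*p,.02).round(3))
a=cv2.resize(T["image"][155:245,225:345],(800,600),interpolation=cv2.INTER_CUBIC)
cv2.imwrite("pics/c1.png",a[:,:,::-1])
print([T["depth"][r,c] for r,c in((300,300),(120,200),(184,153),(180,334))], "mat plane depth expected", [(-(T["world_to_cam"]@np.r_[onz(T,c,r,.003),1])[2]) for r,c in((300,300),(120,200))])
E
```

```text
(array([ 0.81790388,  0.41324984, -0.01946003]), np.float64(0.007013511423793473)) [0.813637   0.40390733] [0.79573381 0.38622612]
(array([ 0.80778   , -0.4424202 ,  0.02143281]), np.float64(0.013800420083879383)) [ 0.81977823 -0.45240744] [ 0.81635959 -0.43290232]
(array([ 0.22868892,  0.40374782, -0.00934789]), np.float64(0.010874046964654672)) [0.22478291 0.401595  ] [0.2308685  0.38515166]
(array([ 0.23843988, -0.43829875,  0.06231688]), np.float64(0.013704742653981266)) [ 0.2265476 -0.4516443] [ 0.25899007 -0.41974683]
(array([0.58035093, 0.28378037, 0.03481126]), np.float64(0.0031563494828519513)) [0.58412829 0.29292984] [0.60155898 0.32074446]
jar [ 0.572 -0.344  0.02 ]
drop [ 0.572 -0.214  0.02 ]
er [ 0.589 -0.085  0.02 ]
tape [ 0.455 -0.198  0.02 ]
core [ 0.46  -0.059  0.02 ]
st [ 0.437 -0.308  0.02 ]
yel [ 0.386 -0.513  0.02 ]
rw [0.545 0.195 0.02 ]
ow [0.488 0.318 0.02 ]
sw [0.455 0.228 0.02 ]
post [0.581 0.288 0.02 ]
[np.float32(1.3375713), np.float32(1.3985294), np.float32(1.3581319), np.float32(1.3298942)] mat plane depth expected [np.float64(1.338689097815422), np.float64(1.3967515283505054)]
```

View pics/c1.png

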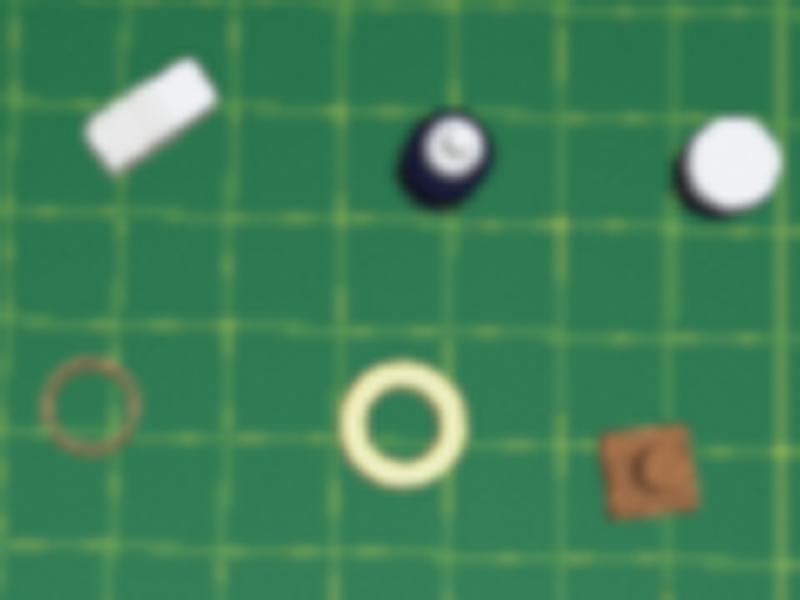

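The crop confirms them. The jar's white cap is at (730,165), the dropper with nozzle at (445,155), the cream tape at (402,424), the thin core at (90,407), the stamp at (650,472) and the white eraser at (150,115). Both fixed lenses distort towards the picture edges, so I'll refine positions with the wrist camera, starting with the tray.

Call:
carry_out(rows=[{"slide":[0,0,-0.5],"delta_rot":[0,0,-0.83],"grip":0},{"slide":[0,0,-0.5],"delta_rot":[0,0,-0.83],"grip":0},{"slide":[0,0,-0.5],"delta_rot":[0,0,-0.83],"grip":0},{"slide":[0,0,-0.5],"delta_rot":[0,0,-0.83],"grip":0},{"slide":[0,0,-0.5],"delta_rot":[0,0,-0.83],"grip":0},{"slide":[-0.75,-0.53,0],"delta_rot":[0,0,0],"grip":0},{"slide":[-0.75,-0.53,0],"delta_rot":[0,0,0],"grip":0},{"slide":[-0.75,-0.53,0],"delta_rot":[0,0,0],"grip":0},{"slide":[-0.75,-0.53,0],"delta_rot":[0,0,0],"grip":0},{"slide":[-0.75,-0.53,0],"delta_rot":[0,0,0],"grip":0},{"slide":[-0.75,-0.53,0],"delta_rot":[0,0,0],"grip":0},{"slide":[-0.75,-0.53,0],"delta_rot":[0,0,0],"grip":0},{"slide":[-0.75,-0.53,0],"delta_rot":[0,0,0],"grip":0},{"slide":[-0.75,-0.53,0],"delta_rot":[0,0,0],"grip":0},{"slide":[0,0,0],"delta_rot":[0,0,0],"grip":0},{"slide":[0,0,0],"delta_rot":[0,0,0],"grip":0}])

```text
clock: 2.1
tool_pos: [0.4553, 0.3008, 0.345]
eef_rot: [-180.0, -0.1, -179.9]
force: [0.5, 1.4, 0.8]
gripper_width: 0.0854
finger_force: 0.0
```

```bash
cat >> h.py <<'E'
def snap(n,k):
    c=cams.camera(n); cv2.imwrite(f"pics/{n}{k}.png",c["image"][:,:,::-1]); np.savez(f"{n}{k}.npz",**c); return c
E
python3 - <<'E'
from h import *
c=snap("wrist",1); s=read_state(); print(s["clock"],s["tool_pos"],s["eef_rot"],c["fov_y"],c["cx"],c["cy"]);W=c["world_to_cam"];print(W.round(3),-W[:3,:3].T@W[:3,3])
E
```

```text
2.15 [0.45502642 0.30106919 0.34516742] [-1.79997037e+02 -3.31704041e-02 -1.79892883e+02] 64.52401336529341 258.62082062907024 191.46680058540653
[[-0.001  1.    -0.001 -0.299]
 [-0.948 -0.001 -0.317  0.506]
 [-0.317  0.001  0.948 -0.332]
 [ 0.     0.     0.     1.   ]] [0.37402412 0.30025185 0.47508448]
```

View pics/wrist1.png

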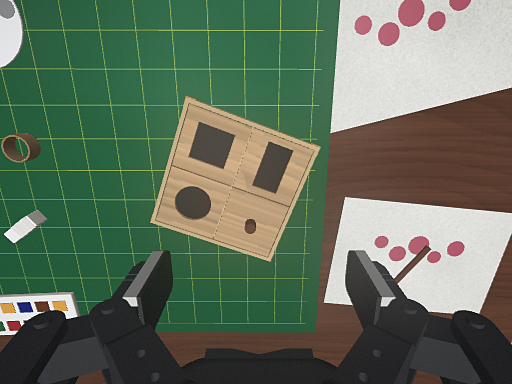

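The wrist view shows the whole tray: square well (212,144), oblong (272,167), round (193,203), post (250,226), rim corners about (187,96), (320,147), (269,261) and (152,222). I'll measure it.

```bash
cat >> h.py <<'E'
def cloud(c):
    f=192/np.tan(np.radians(float(c["fov_y"]))/2); d=c["depth"].astype(float); v,u=np.mgrid[:384,:512]
    P=np.stack([(u-c["cx"])/f*d,-(v-c["cy"])/f*d,-d],-1); W=c["world_to_cam"]
    return (P-W[:3,3])@W[:3,:3]
E
python3 - <<'E'
from h import *
c=load("wrist1"); P=cloud(c); z=P[...,2]
for n,(u,v) in dict(sq=(212,144),ob=(272,167),ro=(193,203),top1=(240,170),top2=(225,205),mat=(120,100),post=(250,222)).items(): print(n,np.median(z[v-2:v+3,u-2:u+3]).round(4))
hsv=cv2.cvtColor(c["image"],cv2.COLOR_RGB2HSV)
m=((hsv[...,0]<25)).astype(np.uint8); m[:80]=0;m[270:]=0;m[:,:140]=0;m[:,325:]=0
m=cv2.morphologyEx(m,cv2.MORPH_OPEN,np.ones((3,3)))
k=max(cv2.findContours(m,0,1)[0],key=cv2.contourArea)[:,0]
r=cv2.minAreaRect(k.astype(np.float32)); ap=cv2.approxPolyDP(k,8,True)[:,0]; print(ap)
zt=np.median(z[168:173,238:243])+.001
q=np.array([onz(c,*p,zt)[:2] for p in k]); r=cv2.minAreaRect((q*1000).astype(np.float32)); print("rect",r)
ctr=np.array(r[0]); a=np.radians(r[2]); print(cv2.boxPoints(r))
for i in(-49,49):
  for j in(-49,49): print(ctr+np.array([np.cos(a)*i-np.sin(a)*j,np.sin(a)*i+np.cos(a)*j]))
g=cv2.cvtColor(c["image"],cv2.COLOR_RGB2GRAY)
dm=((g<85)&(hsv[...,0]<200)&((hsv[...,1]<110))).astype(np.uint8); dm[:100]=0;dm[245:]=0;dm[:,:160]=0;dm[:,310:]=0
for k in cv2.findContours(dm,0,1)[0]:
  if cv2.contourArea(k)>60:
    q=np.array([onz(c,*p,zt-.008)[:2] for p in k[:,0]])*1000; print(cv2.contourArea(k),cv2.minAreaRect(q.astype(np.float32)))
E
```

```text
sq 0.0145
ob 0.0147
ro 0.0143
top1 0.0212
top2 0.0212
mat 0.0044
post 0.0359
[[186  96]
 [151 222]
 [270 260]
 [319 146]]
rect ((515.7377319335938, 257.85076904296875), (208.9305877685547, 210.714599609375), 69.5679931640625)
[[380.54037 196.73747]
 [577.9983  123.17792]
 [650.93506 318.96405]
 [453.47717 392.52362]]
[544.54931742 194.82781654]
[452.71477943 229.03918356]
[578.76068443 286.66235453]
[486.92614645 320.87372154]
844.0 ((547.519287109375, 193.27928161621094), (53.5428581237793, 56.38706588745117), 0.06683515757322311)
1091.5 ((488.81573486328125, 320.7895202636719), (39.22433853149414, 73.072509765625), 69.52485656738281)
1245.0 ((454.36749267578125, 228.05477905273438), (55.895198822021484, 54.940460205078125), 69.64820861816406)
```

Call:
carry_out(rows=[{"slide":[0,-0.9,0],"delta_rot":[0,0,0],"grip":0},{"slide":[0,-0.9,0],"delta_rot":[0,0,0],"grip":0},{"slide":[0,-0.9,0],"delta_rot":[0,0,0],"grip":0},{"slide":[0,-0.9,0],"delta_rot":[0,0,0],"grip":0},{"slide":[0,-0.9,0],"delta_rot":[0,0,0],"grip":0},{"slide":[0,-0.9,0],"delta_rot":[0,0,0],"grip":0},{"slide":[0,-0.9,0],"delta_rot":[0,0,0],"grip":0},{"slide":[0,-0.9,0],"delta_rot":[0,0,0],"grip":0},{"slide":[0,-0.9,0],"delta_rot":[0,0,0],"grip":0},{"slide":[0,-0.9,0],"delta_rot":[0,0,0],"grip":0},{"slide":[0,-0.9,0],"delta_rot":[0,0,0],"grip":0},{"slide":[0,-0.9,0],"delta_rot":[0,0,0],"grip":0},{"slide":[0,-0.9,0],"delta_rot":[0,0,0],"grip":0},{"slide":[0,-0.9,0],"delta_rot":[0,0,0],"grip":0},{"slide":[0,0,0],"delta_rot":[0,0,0],"grip":0},{"slide":[0,0,0],"delta_rot":[0,0,0],"grip":0}])

```text
clock: 4.15
tool_pos: [0.4563, -0.2022, 0.3454]
eef_rot: [180.0, 0.0, -179.9]
force: [-0.9, -0.9, -0.6]
gripper_width: 0.0855
finger_force: 0.0
```

```bash
python3 - <<'E'
from h import *
c=snap("wrist",2); s=read_state(); print(s["clock"],s["tool_pos"],s["eef_rot"])
E
```

```text
4.2 [ 0.45631208 -0.20205991  0.34552014] [ 1.79985143e+02  1.67371219e-02 -1.79841057e+02]
```

View pics/wrist2.png

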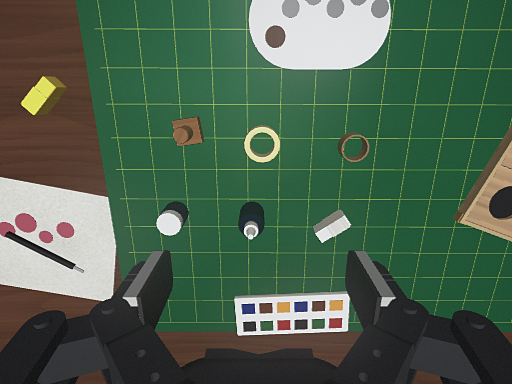

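It shows the stamp (187,131), tape (262,145), core (354,148), jar (171,220), dropper (251,220), eraser (332,226), and the yellow eraser off the mat at (43,95).

```bash
cat >> h.py <<'E'
def blob(c,m,box,zp):
    u0,v0,u1,v1=box; b=np.zeros((384,512),np.uint8); b[v0:v1,u0:u1]=m[v0:v1,u0:u1]
    k=max(cv2.findContours(b,0,1)[0],key=cv2.contourArea)
    q=np.array([onz(c,*p,zp)[:2] for p in k[:,0]])*1000; q=q.astype(np.float32)
    e=cv2.fitEllipse(q) if len(q)>5 else None
    print(" area",cv2.contourArea(k),"rect",np.round(np.hstack(cv2.minAreaRect(q)),1),"circ",np.round(np.hstack(cv2.minEnclosingCircle(q)),1),"ell",np.round(np.hstack(e),1))
E
python3 - <<'E'
from h import *
c=load("wrist2"); P=cloud(c); z=P[...,2]; I=c["image"].astype(int); hsv=cv2.cvtColor(c["image"],cv2.COLOR_RGB2HSV)
white=(hsv[...,1]<40)&(hsv[...,2]>150)
notgreen=(I[...,1]<=I[...,0]+5)
print("jar cap");blob(c,white,(150,195,195,245),.053); blob(c,z>.045,(150,195,195,245),.053)
print("eraser");blob(c,z>.0265,(305,200,360,250),.031);blob(c,hsv[...,2]>215,(305,200,360,250),.031);blob(c,notgreen,(305,200,360,250),.02)
print("tape");blob(c,notgreen,(235,115,290,175),.027);blob(c,z>.022,(235,115,290,175),.027)
print("stamp knob");blob(c,z>.053,(160,110,215,155),.061);print("base");blob(c,notgreen&(z<.03),(160,110,215,155),.021)
blob(c,notgreen,(160,110,215,155),.021)
print("core");blob(c,notgreen,(330,125,380,170),.027);print("drop");blob(c,white&(z>.06),(235,195,270,245),.09)
a=[cv2.resize(c["image"][v:v+60,u:u+80],(400,300),interpolation=cv2.INTER_CUBIC) for u,v in((290,190),(150,100))]
cv2.imwrite("pics/c2.png",np.hstack(a)[:,:,::-1])
E
```

```text
jar cap
 area 398.5 rect [ 568.9 -339.8   36.5   36.5   27.3] circ [ 569.  -340.1   18.6] ell [ 568.8 -340.    35.8   35.9   68.2]
 area 460.5 rect [ 567.4 -339.5   37.9   40.2   85.5] circ [ 567.5 -338.1   21. ] ell [ 567.3 -339.    36.6   40.5   52.8]
eraser
 area 454.0 rect [585.4 -84.4  28.4  57.   36.1] circ [586.8 -83.6  29.4] ell [585.8 -83.8  27.4  66.7  35.2]
 area 313.0 rect [587.9 -83.5  21.8  54.8  34.7] circ [586.5 -84.1  28.6] ell [588.3 -84.6  23.3  60.3  33.6]
 area 621.5 rect [587.4 -84.6  36.5  56.   35.3] circ [587.7 -84.1  31.5] ell [586.8 -83.5  38.7  65.7  36.3]
tape
 area 997.0 rect [ 451.1 -198.6   52.5   52.3   44.5] circ [ 451.  -198.1   27.5] ell [ 451.  -198.6   51.9   53.6   94.6]
 area 983.0 rect [ 4.518e+02 -1.987e+02  5.330e+01  5.190e+01  1.000e-01] circ [ 451.7 -198.5   27. ] ell [ 451.7 -198.7   52.1   52.7   93.4]
stamp knob
 area 195.5 rect [ 433.4 -308.2   20.4   22.4   25.8] circ [ 433.2 -308.3   11.5] ell [ 433.3 -308.1   20.5   22.3   31.7]
base
 area 392.0 rect [ 433.4 -307.8   38.2   40.3    8.8] circ [ 432.9 -307.5   26.7] ell [ 433.5 -308.3   39.7   48.4   17.4]
 area 679.5 rect [ 433.6 -309.3   38.2   43.2    8.2] circ [ 432.9 -307.5   26.7] ell [ 433.4 -308.2   42.5   47.2   17.3]
core
 area 664.5 rect [454.6 -62.7  47.3  40.1  47.1] circ [454.8 -62.9  24.1] ell [455.4 -62.9  40.2  46.7 149.8]
drop
 area 136.0 rect [ 562.  -213.8   19.8   18.7   41.8] circ [ 562.6 -214.1   10.9] ell [ 562.4 -214.1   18.5   20.7   85.6]
```

View pics/c2.png

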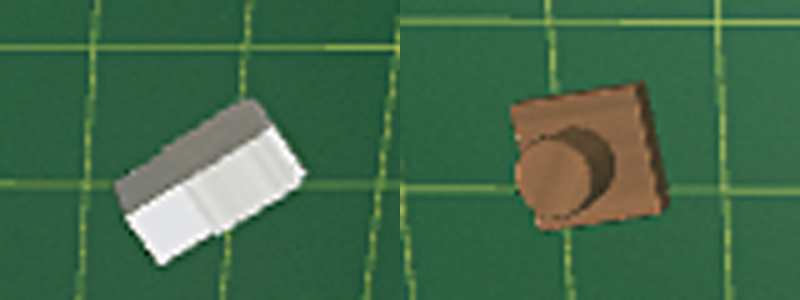

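Call:
carry_out(rows=[{"slide":[-0.56,-0.69,0],"delta_rot":[0,0,0],"grip":0},{"slide":[-0.56,-0.69,0],"delta_rot":[0,0,0],"grip":0},{"slide":[-0.56,-0.69,0],"delta_rot":[0,0,0],"grip":0},{"slide":[-0.56,-0.69,0],"delta_rot":[0,0,0],"grip":0},{"slide":[-0.56,-0.69,0.5],"delta_rot":[0,0,0],"grip":0},{"slide":[0,0,0.9],"delta_rot":[0,0,0],"grip":0},{"slide":[0,0,0.9],"delta_rot":[0,0,0],"grip":0},{"slide":[0,0,0.9],"delta_rot":[0,0,0],"grip":0},{"slide":[0,0,0.9],"delta_rot":[0,0,0],"grip":0},{"slide":[0,0,0.9],"delta_rot":[0,0,0],"grip":0},{"slide":[0,0,0.9],"delta_rot":[0,0,0],"grip":0},{"slide":[0,0,0.9],"delta_rot":[0,0,0],"grip":0},{"slide":[0,0,0.6],"delta_rot":[0,0,0],"grip":0},{"slide":[0,0,0.5],"delta_rot":[0,0,0],"grip":0},{"slide":[0,0,0],"delta_rot":[0,0,0],"grip":0.2},{"slide":[0,0,0],"delta_rot":[0,0,0],"grip":0.4},{"slide":[0,0,0],"delta_rot":[0,0,0],"grip":1},{"slide":[0,0,0],"delta_rot":[0,0,0],"grip":1},{"slide":[0,0,0],"delta_rot":[0,0,0],"grip":1},{"slide":[0,0,0],"delta_rot":[0,0,0],"grip":1}], squeeze=40)

```text
clock: 6.7
tool_pos: [0.5695, -0.3413, 0.0311]
eef_rot: [-180.0, 0.2, -179.9]
force: [0.0, 1.9, 6.6]
gripper_width: 0.0385
finger_force: 40.9
```

Call:
carry_out(rows=[{"slide":[0,0,-0.6],"delta_rot":[0,0,0],"grip":1},{"slide":[0,0,-0.9],"delta_rot":[0,0,0],"grip":1},{"slide":[0,0,-0.9],"delta_rot":[0,0,0],"grip":1},{"slide":[0,0,-0.9],"delta_rot":[0,0,0],"grip":1},{"slide":[0.04,0.8,-0.6],"delta_rot":[0,0,0],"grip":1},{"slide":[0.04,0.97,0],"delta_rot":[0,0,0],"grip":1},{"slide":[0.04,0.97,0],"delta_rot":[0,0,0],"grip":1},{"slide":[0.04,0.97,0],"delta_rot":[0,0,0],"grip":1},{"slide":[0.04,0.97,0],"delta_rot":[0,0,0],"grip":1},{"slide":[0.04,0.97,0],"delta_rot":[0,0,0],"grip":1},{"slide":[0.04,0.97,0],"delta_rot":[0,0,0],"grip":1},{"slide":[0.04,0.97,0],"delta_rot":[0,0,0],"grip":1},{"slide":[0.04,0.97,0],"delta_rot":[0,0,0],"grip":1},{"slide":[0.04,0.97,0],"delta_rot":[0,0,0],"grip":1},{"slide":[0.04,0.97,0],"delta_rot":[0,0,0],"grip":1},{"slide":[0.04,0.97,0],"delta_rot":[0,0,0],"grip":1},{"slide":[0.05,0.97,0],"delta_rot":[0,0,0],"grip":1},{"slide":[0.05,0.94,0],"delta_rot":[0,0,0],"grip":1},{"slide":[0,0,0],"delta_rot":[0,0,0],"grip":1},{"slide":[0,0,0],"delta_rot":[0,0,0],"grip":1}])

```text
clock: 9.2
tool_pos: [0.5444, 0.1937, 0.1853]
eef_rot: [-180.0, -0.0, -179.9]
force: [-0.3, -0.5, -0.3]
gripper_width: 0.0387
finger_force: 40.6
```

Call:
carry_out(rows=[{"slide":[-0.03,0,0.8],"delta_rot":[0,0,0],"grip":1},{"slide":[0,0,0.8],"delta_rot":[0,0,0],"grip":1},{"slide":[0,0,0.8],"delta_rot":[0,0,0],"grip":1},{"slide":[0,0,0.6],"delta_rot":[0,0,0],"grip":1},{"slide":[0,0,0.3],"delta_rot":[0,0,0],"grip":1},{"slide":[0,0,0.15],"delta_rot":[0,0,0],"grip":1},{"slide":[0,0,0.1],"delta_rot":[0,0,0],"grip":1},{"slide":[0,0,0.05],"delta_rot":[0,0,0],"grip":1},{"slide":[0,0,0],"delta_rot":[0,0,0],"grip":1}])

```text
clock: 10.32
tool_pos: [0.5459, 0.1942, 0.0417]
eef_rot: [180.0, 0.0, -179.9]
force: [-0.4, -0.6, -1.5]
gripper_width: 0.0384
finger_force: 40.6
```

Call:
carry_out(rows=[{"slide":[0,0,0.04],"delta_rot":[0,0,0],"grip":1},{"slide":[0,0,0],"delta_rot":[0,0,0],"grip":0.4},{"slide":[0,0,0],"delta_rot":[0,0,0],"grip":0.2},{"slide":[0,0,0],"delta_rot":[0,0,0],"grip":0.1},{"slide":[0,0,0],"delta_rot":[0,0,0],"grip":0.1},{"slide":[0,0,-0.5],"delta_rot":[0,0,0],"grip":0.1},{"slide":[0,0,-0.9],"delta_rot":[0,0,0],"grip":0},{"slide":[0,0,-0.9],"delta_rot":[0,0,0],"grip":0},{"slide":[0,0,-0.9],"delta_rot":[0,0,0],"grip":0},{"slide":[-0.13,-0.87,0],"delta_rot":[0,0,0],"grip":0},{"slide":[-0.13,-0.87,0],"delta_rot":[0,0,0],"grip":0},{"slide":[-0.13,-0.87,0],"delta_rot":[0,0,0],"grip":0},{"slide":[-0.13,-0.87,0],"delta_rot":[0,0,0],"grip":0},{"slide":[-0.13,-0.87,0],"delta_rot":[0,0,0],"grip":0},{"slide":[-0.13,-0.87,0],"delta_rot":[0,0,0],"grip":0},{"slide":[-0.13,-0.87,0],"delta_rot":[0,0,0],"grip":0},{"slide":[-0.13,-0.87,0],"delta_rot":[0,0,0],"grip":0},{"slide":[0,0,0],"delta_rot":[0,0,0],"grip":0}])

```text
clock: 12.58
tool_pos: [0.5878, -0.0863, 0.1674]
eef_rot: [-180.0, -0.0, 179.9]
force: [0.0, 0.5, 1.0]
gripper_width: 0.0853
finger_force: 0.0
```

Call:
carry_out(rows=[{"slide":[0,0,0],"delta_rot":[0,0,0.92],"grip":0},{"slide":[0,0,0],"delta_rot":[0,0,0.92],"grip":0},{"slide":[0,0,0],"delta_rot":[0,0,0.92],"grip":0},{"slide":[0,0,0],"delta_rot":[0,0,0.92],"grip":0},{"slide":[0,0,0],"delta_rot":[0,0,0.92],"grip":0},{"slide":[0,0,0],"delta_rot":[0,0,0.92],"grip":0},{"slide":[0,0,0],"delta_rot":[0,0,0.92],"grip":0},{"slide":[0,0,0],"delta_rot":[0,0,0.92],"grip":0},{"slide":[0,0,0],"delta_rot":[0,0,0.92],"grip":0},{"slide":[0,0,0],"delta_rot":[0,0,0.92],"grip":0},{"slide":[0,0,0],"delta_rot":[0,0,0.92],"grip":0},{"slide":[0,0,0],"delta_rot":[0,0,0.92],"grip":0},{"slide":[0,0,0],"delta_rot":[0,0,0],"grip":0},{"slide":[0,0,0],"delta_rot":[0,0,0],"grip":0}])

```text
clock: 14.32
tool_pos: [0.5877, -0.0838, 0.1677]
eef_rot: [180.0, -0.0, 125.0]
force: [0.2, -0.5, 0.8]
gripper_width: 0.0855
finger_force: 0.0
```

```bash
cat >> h.py <<'E'
from scipy.spatial.transform import Rotation
def go(x,y,z):
    s=read_state(); R=Rotation.from_euler("xyz",s["eef_rot"],degrees=True)
    print("t",s["clock"],s["tool_pos"].round(4),s["eef_rot"].round(1),"slide",(R.inv().apply(np.array([x,y,z])-s["tool_pos"])/.04).round(2))
E
python3 - <<'E'
from h import *
c=snap("top",2); s=snap("side",2)
a=cv2.resize(c["image"][140:245,80:220],(400,300),interpolation=cv2.INTER_CUBIC);b=cv2.resize(s["image"][115:190,145:245],(400,300),interpolation=cv2.INTER_CUBIC)
cv2.imwrite("pics/c3.png",np.hstack([a,b])[:,:,::-1]); go(.588,-.0835,.02)
E
```

```text
t 14.425 [ 0.5877 -0.084   0.1677] [180.   -0.  124.9] slide [0.01 0.01 3.69]
```

View pics/c3.png

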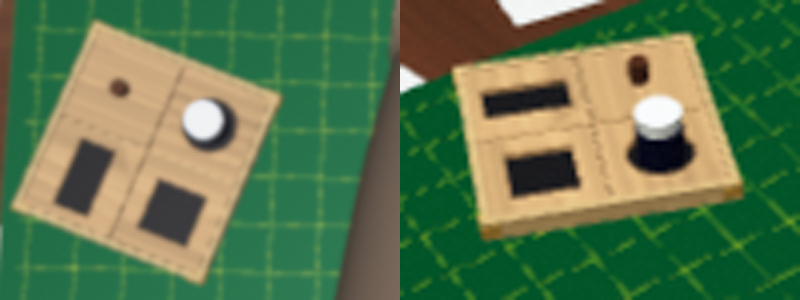

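The jar stands in the round well: (205,120) in the left crop, (658,118) in the right. Next is the eraser.

Call:
carry_out(rows=[{"slide":[0,0,0.8],"delta_rot":[0,0,0],"grip":0},{"slide":[0,0,0.8],"delta_rot":[0,0,0],"grip":0},{"slide":[0,0,0.8],"delta_rot":[0,0,0],"grip":0},{"slide":[0,0,0.7],"delta_rot":[0,0,0],"grip":0},{"slide":[0,0,0.44],"delta_rot":[0,0,0],"grip":0.2},{"slide":[0,0,0],"delta_rot":[0,0,0],"grip":0.4},{"slide":[0,0,0],"delta_rot":[0,0,0],"grip":0.6},{"slide":[0,0,0],"delta_rot":[0,0,0],"grip":1},{"slide":[0,0,0],"delta_rot":[0,0,0],"grip":1},{"slide":[0,0,0],"delta_rot":[0,0,0],"grip":1},{"slide":[0,0,0],"delta_rot":[0,0,0],"grip":1},{"slide":[0,0,0],"delta_rot":[0,0,0],"grip":1}], squeeze=40)

```text
clock: 15.92
tool_pos: [0.5888, -0.0844, 0.0276]
eef_rot: [179.9, 0.1, 124.9]
force: [-0.6, -0.1, 4.7]
gripper_width: 0.0209
finger_force: 40.1
```

Call:
carry_out(rows=[{"slide":[0,0,-0.6],"delta_rot":[0,0,0],"grip":1},{"slide":[0,0,-0.9],"delta_rot":[0,0,0],"grip":1},{"slide":[0,0,-0.9],"delta_rot":[0,0,0],"grip":1},{"slide":[0,0,-0.9],"delta_rot":[0,0,0],"grip":1},{"slide":[0,0,0],"delta_rot":[0,0,-0.86],"grip":1},{"slide":[0,0,0],"delta_rot":[0,0,-0.86],"grip":1},{"slide":[0,0,0],"delta_rot":[0,0,-0.86],"grip":1},{"slide":[0,0,0],"delta_rot":[0,0,-0.86],"grip":1},{"slide":[0,0,0],"delta_rot":[0,0,-0.86],"grip":1},{"slide":[0,0,0],"delta_rot":[0,0,-0.86],"grip":1},{"slide":[0,0,0],"delta_rot":[0,0,-0.86],"grip":1},{"slide":[0,0,0],"delta_rot":[0,0,-0.86],"grip":1},{"slide":[0,0,0],"delta_rot":[0,0,0],"grip":1},{"slide":[0,0,0],"delta_rot":[0,0,0],"grip":1}])

```text
clock: 17.68
tool_pos: [0.5876, -0.0843, 0.1581]
eef_rot: [-180.0, -0.0, 159.2]
force: [-0.4, -0.2, -0.8]
gripper_width: 0.0214
finger_force: 39.3
```

```bash
python3 -c "
from h import *
go(.488,.321,.16)"
```

```text
t 17.675 [ 0.5876 -0.0843  0.1581] [-180.    -0.   159.2] slide [ 5.93  8.59 -0.05]
```

Call:
carry_out(rows=[{"slide":[0.49,0.71,0],"delta_rot":[0,0,0],"grip":1},{"slide":[0.49,0.71,0],"delta_rot":[0,0,0],"grip":1},{"slide":[0.49,0.71,0],"delta_rot":[0,0,0],"grip":1},{"slide":[0.49,0.71,0],"delta_rot":[0,0,0],"grip":1},{"slide":[0.49,0.71,0],"delta_rot":[0,0,0],"grip":1},{"slide":[0.49,0.71,0],"delta_rot":[0,0,0],"grip":1},{"slide":[0.49,0.72,0],"delta_rot":[0,0,0],"grip":1},{"slide":[0.5,0.72,0],"delta_rot":[0,0,0],"grip":1},{"slide":[0.5,0.72,0],"delta_rot":[0,0,0],"grip":1},{"slide":[0.5,0.72,0],"delta_rot":[0,0,0],"grip":1},{"slide":[0.5,0.72,0],"delta_rot":[0,0,0],"grip":1},{"slide":[0.5,0.72,0],"delta_rot":[0,0,0],"grip":1},{"slide":[0,0,0],"delta_rot":[0,0,0],"grip":1},{"slide":[0,0,0.8],"delta_rot":[0,0,0],"grip":1},{"slide":[0,0,0.8],"delta_rot":[0,0,0],"grip":1},{"slide":[0,0,0.7],"delta_rot":[0,0,0],"grip":1},{"slide":[0,0,0.4],"delta_rot":[0,0,0],"grip":1},{"slide":[0,0,0],"delta_rot":[0,0,0],"grip":1}])

```text
clock: 19.92
tool_pos: [0.4868, 0.3198, 0.0492]
eef_rot: [-179.9, -0.1, 159.2]
force: [-0.2, -0.1, -1.0]
gripper_width: 0.0211
finger_force: 39.4
```

```bash
python3 -c "
from h import *
go(.488,.321,.0376)"
```

```text
t 19.925 [0.4868 0.3198 0.0492] [-1.799e+02 -1.000e-01  1.592e+02] slide [-0.02  0.04  0.29]
```

Call:
carry_out(rows=[{"slide":[0,0.03,0.15],"delta_rot":[0,0,0],"grip":1},{"slide":[0,0,0.1],"delta_rot":[0,0,0],"grip":1},{"slide":[0,0,0.06],"delta_rot":[0,0,0],"grip":1},{"slide":[0,0,0],"delta_rot":[0,0,0],"grip":1},{"slide":[0,0,0],"delta_rot":[0,0,0],"grip":0.6},{"slide":[0,0,0],"delta_rot":[0,0,0],"grip":0.5},{"slide":[0,0,0],"delta_rot":[0,0,0],"grip":0.4},{"slide":[0,0,0],"delta_rot":[0,0,0],"grip":0.4},{"slide":[0,0,-0.5],"delta_rot":[0,0,0],"grip":0.4},{"slide":[0,0,-0.9],"delta_rot":[0,0,0],"grip":0.2},{"slide":[0,0,-0.9],"delta_rot":[0,0,0],"grip":0},{"slide":[0,0,-0.9],"delta_rot":[0,0,0],"grip":0},{"slide":[0,0,0],"delta_rot":[0,0,0],"grip":0}])

```text
clock: 21.55
tool_pos: [0.4892, 0.3227, 0.1691]
eef_rot: [179.7, 0.2, 159.3]
force: [0.9, 0.1, -0.4]
gripper_width: 0.0851
finger_force: 0.0
```

```bash
python3 - <<'E'
from h import *
go(.4335,-.308,.16); c=snap("wrist",3);P=cloud(c); b=(abs(P[...,0]-.488)<.08)&(abs(P[...,1]-.321)<.08); v,u=np.where(b); print(u.min(),u.max(),v.min(),v.max())
# eraser top heights
m=(P[...,2]>.030)&b
q=(P[m][:,:2]*1000).astype(np.float32); print(np.percentile(P[m][:,2],[5,50,95]),cv2.minAreaRect(q))
E
```

```text
t 21.55 [0.4892 0.3227 0.1691] [179.7   0.2 159.3] slide [ -4.28 -15.24   0.17]
0 511 0 383
[0.17238808 0.22607373 0.24427551] ((486.94854736328125, 323.4930725097656), (121.14309692382812, 114.24627685546875), 25.894535064697266)
```

View pics/wrist3.png

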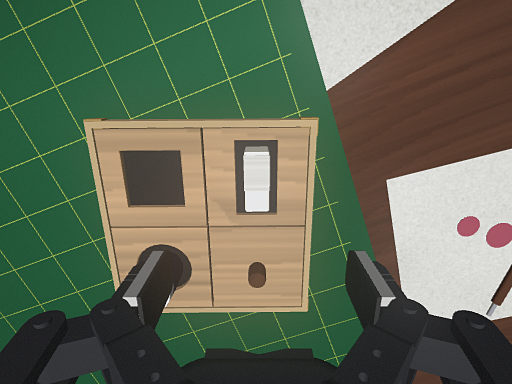

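The eraser sits flat in the oblong well at (257,180). The stamp is next, gripped by its knob.

Call:
carry_out(rows=[{"slide":[-0.25,-0.9,0],"delta_rot":[0,0,0],"grip":0},{"slide":[-0.25,-0.9,0],"delta_rot":[0,0,0],"grip":0},{"slide":[-0.25,-0.9,0],"delta_rot":[0,0,0],"grip":0},{"slide":[-0.25,-0.9,0],"delta_rot":[0,0,0],"grip":0},{"slide":[-0.25,-0.9,0],"delta_rot":[0,0,0],"grip":0},{"slide":[-0.25,-0.9,0],"delta_rot":[0,0,0],"grip":0},{"slide":[-0.25,-0.9,0],"delta_rot":[0,0,0],"grip":0},{"slide":[-0.25,-0.9,0],"delta_rot":[0,0,0],"grip":0},{"slide":[-0.25,-0.9,0],"delta_rot":[0,0,0],"grip":0},{"slide":[-0.25,-0.9,0],"delta_rot":[0,0,0],"grip":0},{"slide":[-0.25,-0.9,0],"delta_rot":[0,0,0],"grip":0},{"slide":[-0.25,-0.9,0],"delta_rot":[0,0,0],"grip":0},{"slide":[-0.25,-0.9,0],"delta_rot":[0,0,0],"grip":0},{"slide":[-0.25,-0.9,0],"delta_rot":[0,0,0],"grip":0},{"slide":[-0.25,-0.9,0],"delta_rot":[0,0,0],"grip":0},{"slide":[-0.25,-0.9,0],"delta_rot":[0,0,0],"grip":0},{"slide":[-0.26,-0.86,0],"delta_rot":[0,0,0],"grip":0},{"slide":[0,0,0],"delta_rot":[0,0,0],"grip":0},{"slide":[0,0,0],"delta_rot":[0,0,0],"grip":0}])

```text
clock: 23.98
tool_pos: [0.4306, -0.3088, 0.1645]
eef_rot: [179.9, -0.1, 159.3]
force: [-0.5, 0.5, -0.6]
gripper_width: 0.0847
finger_force: 0.0
```

```bash
python3 -c "
from h import *
go(.4335,-.308,.045)"
```

```text
t 23.975 [ 0.4306 -0.3088  0.1645] [ 1.799e+02 -1.000e-01  1.593e+02] slide [-0.07  0.04  2.99]
```

Call:
carry_out(rows=[{"slide":[-0.07,0.04,0.6],"delta_rot":[0,0,0],"grip":0},{"slide":[0,0,0.8],"delta_rot":[0,0,0],"grip":0},{"slide":[0,0,0.8],"delta_rot":[0,0,0],"grip":0},{"slide":[0,0,0.5],"delta_rot":[0,0,0],"grip":0},{"slide":[0,0,0.28],"delta_rot":[0,0,0],"grip":0.2},{"slide":[0,0,0],"delta_rot":[0,0,0],"grip":0.4},{"slide":[0,0,0],"delta_rot":[0,0,0],"grip":0.6},{"slide":[0,0,0],"delta_rot":[0,0,0],"grip":1},{"slide":[0,0,0],"delta_rot":[0,0,0],"grip":1},{"slide":[0,0,0],"delta_rot":[0,0,0],"grip":1},{"slide":[0,0,0],"delta_rot":[0,0,0],"grip":1}], squeeze=40)

```text
clock: 25.35
tool_pos: [0.4349, -0.3093, 0.0476]
eef_rot: [-180.0, 0.1, 159.3]
force: [-0.5, 1.4, 6.0]
gripper_width: 0.0208
finger_force: 39.2
```

Call:
carry_out(rows=[{"slide":[0,0,-0.6],"delta_rot":[0,0,0],"grip":1},{"slide":[0,0,-0.9],"delta_rot":[0,0,0],"grip":1},{"slide":[0,0,-0.9],"delta_rot":[0,0,0],"grip":1},{"slide":[0,0,-0.9],"delta_rot":[0,0,0],"grip":1},{"slide":[0,0,0],"delta_rot":[0,0,0.83],"grip":1},{"slide":[0,0,0],"delta_rot":[0,0,0.83],"grip":1},{"slide":[0,0,0],"delta_rot":[0,0,0.83],"grip":1},{"slide":[0,0,0],"delta_rot":[0,0,0.83],"grip":1},{"slide":[0,0,0],"delta_rot":[0,0,0.83],"grip":1},{"slide":[0,0,0],"delta_rot":[0,0,0.83],"grip":1},{"slide":[0,0,0],"delta_rot":[0,0,0.83],"grip":1},{"slide":[0,0,0],"delta_rot":[0,0,0],"grip":1},{"slide":[0,0,0],"delta_rot":[0,0,0],"grip":1}])

```text
clock: 26.98
tool_pos: [0.4342, -0.3089, 0.1784]
eef_rot: [-180.0, -0.0, 130.3]
force: [-0.7, -0.4, -0.3]
gripper_width: 0.0209
finger_force: 39.3
```

```bash
python3 -c "
from h import *
go(.4535,.2285,.18)"
```

```text
t 26.975 [ 0.4342 -0.3089  0.1784] [-180.    -0.   130.3] slide [ 9.94  9.06 -0.04]
```

Call:
carry_out(rows=[{"slide":[0.71,0.65,0],"delta_rot":[0,0,0],"grip":1},{"slide":[0.71,0.65,0],"delta_rot":[0,0,0],"grip":1},{"slide":[0.71,0.65,0],"delta_rot":[0,0,0],"grip":1},{"slide":[0.71,0.65,0],"delta_rot":[0,0,0],"grip":1},{"slide":[0.71,0.65,0],"delta_rot":[0,0,0],"grip":1},{"slide":[0.71,0.65,0],"delta_rot":[0,0,0],"grip":1},{"slide":[0.71,0.65,0],"delta_rot":[0,0,0],"grip":1},{"slide":[0.71,0.65,0],"delta_rot":[0,0,0],"grip":1},{"slide":[0.71,0.65,0],"delta_rot":[0,0,0],"grip":1},{"slide":[0.71,0.65,0],"delta_rot":[0,0,0],"grip":1},{"slide":[0.71,0.65,0],"delta_rot":[0,0,0],"grip":1},{"slide":[0.71,0.64,0],"delta_rot":[0,0,0],"grip":1},{"slide":[0.71,0.64,0],"delta_rot":[0,0,0],"grip":1},{"slide":[0.71,0.63,0],"delta_rot":[0,0,0],"grip":1},{"slide":[0,0,0],"delta_rot":[0,0,0],"grip":1},{"slide":[0,0,0.9],"delta_rot":[0,0,0],"grip":1},{"slide":[0,0,0.9],"delta_rot":[0,0,0],"grip":1},{"slide":[0,0,0.6],"delta_rot":[0,0,0],"grip":1},{"slide":[0,0,0.3],"delta_rot":[0,0,0],"grip":1},{"slide":[0,0,0],"delta_rot":[0,0,0],"grip":1}])

```text
clock: 29.48
tool_pos: [0.4539, 0.228, 0.0702]
eef_rot: [-179.9, -0.0, 130.2]
force: [0.0, 0.4, -1.0]
gripper_width: 0.0208
finger_force: 39.4
```

```bash
python3 -c "
from h import *
go(.4535,.2285,.0566)"
```

```text
t 29.475 [0.4539 0.228  0.0702] [-179.9   -0.   130.2] slide [0.02 0.   0.34]
```

Call:
carry_out(rows=[{"slide":[0.02,0,0.15],"delta_rot":[0,0,0],"grip":1},{"slide":[0,0,0.12],"delta_rot":[0,0,0],"grip":1},{"slide":[0,0,0.09],"delta_rot":[0,0,0],"grip":1},{"slide":[0,0,0],"delta_rot":[0,0,0],"grip":1},{"slide":[0,0,0],"delta_rot":[0,0,0],"grip":0.6},{"slide":[0,0,0],"delta_rot":[0,0,0],"grip":0.5},{"slide":[0,0,0],"delta_rot":[0,0,0],"grip":0.4},{"slide":[0,0,0],"delta_rot":[0,0,0],"grip":0.4},{"slide":[0,0,-0.5],"delta_rot":[0,0,0],"grip":0.4},{"slide":[0,0,-0.9],"delta_rot":[0,0,0],"grip":0.2},{"slide":[0,0,-0.9],"delta_rot":[0,0,0],"grip":0},{"slide":[0,0,-0.5],"delta_rot":[0,0,0],"grip":0},{"slide":[0,0,0],"delta_rot":[0,0,0.8],"grip":0},{"slide":[0,0,0],"delta_rot":[0,0,0.8],"grip":0},{"slide":[0,0,0],"delta_rot":[0,0,0.8],"grip":0},{"slide":[0,0,0],"delta_rot":[0,0,0.74],"grip":0},{"slide":[0,0,0],"delta_rot":[0,0,0],"grip":0},{"slide":[0,0,0],"delta_rot":[0,0,0],"grip":0}])

```text
clock: 31.72
tool_pos: [0.4537, 0.2293, 0.168]
eef_rot: [-180.0, 0.0, 114.6]
force: [-0.2, 0.5, -0.9]
gripper_width: 0.0849
finger_force: 0.0
```

```bash
python3 -c "
from h import *
go(.451,-.1985,.16); snap('wrist',4)"
```

```text
t 31.725 [0.4537 0.2293 0.168 ] [-180.     0.   114.6] slide [-9.7  -4.51  0.2 ]
```

View pics/wrist4.png

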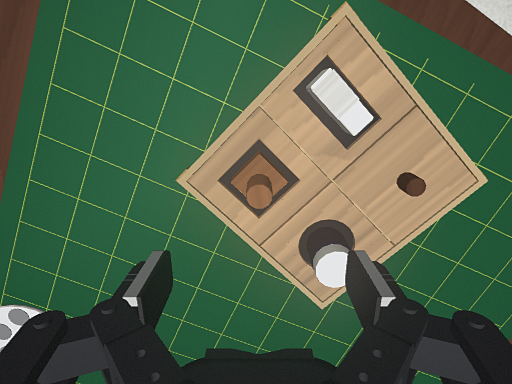

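The stamp sits in the square well at (259,180), knob up, and the jar and eraser are in place. The tape is next.

Call:
carry_out(rows=[{"slide":[-0.88,-0.41,0],"delta_rot":[0,0,0],"grip":0},{"slide":[-0.88,-0.41,0],"delta_rot":[0,0,0],"grip":0},{"slide":[-0.88,-0.41,0],"delta_rot":[0,0,0],"grip":0},{"slide":[-0.88,-0.41,0],"delta_rot":[0,0,0],"grip":0},{"slide":[-0.88,-0.41,0],"delta_rot":[0,0,0],"grip":0},{"slide":[-0.88,-0.41,0],"delta_rot":[0,0,0],"grip":0},{"slide":[-0.88,-0.41,0],"delta_rot":[0,0,0],"grip":0},{"slide":[-0.88,-0.41,0],"delta_rot":[0,0,0],"grip":0},{"slide":[-0.88,-0.41,0],"delta_rot":[0,0,0],"grip":0},{"slide":[-0.88,-0.41,0],"delta_rot":[0,0,0],"grip":0},{"slide":[-0.9,-0.41,0],"delta_rot":[0,0,0],"grip":0},{"slide":[0,0,0],"delta_rot":[0,0,0],"grip":0},{"slide":[0,0,0],"delta_rot":[0,0,0],"grip":0}])

```text
clock: 33.4
tool_pos: [0.4504, -0.1983, 0.168]
eef_rot: [-180.0, -0.0, 114.5]
force: [0.0, 0.0, -0.4]
gripper_width: 0.0853
finger_force: 0.0
```

```bash
python3 -c "
from h import *
go(.451,-.1985,.016)"
```

```text
t 33.4 [ 0.4504 -0.1983  0.168 ] [-180.    -0.   114.5] slide [-0.01  0.01  3.8 ]
```

Call:
carry_out(rows=[{"slide":[0,0,0.8],"delta_rot":[0,0,0],"grip":0},{"slide":[0,0,0.8],"delta_rot":[0,0,0],"grip":0},{"slide":[0,0,0.8],"delta_rot":[0,0,0],"grip":0},{"slide":[0,0,0.7],"delta_rot":[0,0,0],"grip":0},{"slide":[0,0,0.4],"delta_rot":[0,0,0],"grip":0},{"slide":[0,0,0.3],"delta_rot":[0,0,0],"grip":0},{"slide":[0,0,0],"delta_rot":[0,0,0],"grip":0.2},{"slide":[0,0,0],"delta_rot":[0,0,0],"grip":0.3},{"slide":[0,0,0],"delta_rot":[0,0,0],"grip":1},{"slide":[0,0,0],"delta_rot":[0,0,0],"grip":1},{"slide":[0,0,0],"delta_rot":[0,0,0],"grip":1},{"slide":[0,0,0],"delta_rot":[0,0,0],"grip":1}], squeeze=40)

```text
clock: 34.9
tool_pos: [0.4515, -0.1989, 0.0175]
eef_rot: [179.9, 0.1, 114.5]
force: [-0.2, 0.9, 5.7]
gripper_width: 0.0525
finger_force: 42.1
```

Call:
carry_out(rows=[{"slide":[0,0,-0.6],"delta_rot":[0,0,0],"grip":1},{"slide":[0,0,-0.9],"delta_rot":[0,0,0],"grip":1},{"slide":[0,0,-0.9],"delta_rot":[0,0,0],"grip":1},{"slide":[0,0,-0.9],"delta_rot":[0,0,0],"grip":1},{"slide":[0,0,0],"delta_rot":[0,0,0],"grip":1},{"slide":[0,0,0],"delta_rot":[0,0,0],"grip":1}])

```text
clock: 35.65
tool_pos: [0.4505, -0.1986, 0.1479]
eef_rot: [180.0, 0.0, 114.5]
force: [-0.3, 0.8, -1.0]
gripper_width: 0.0526
finger_force: 42.2
```

```bash
python3 -c "
from h import *
go(.579,.287,.15)"
```

```text
t 35.65 [ 0.4505 -0.1986  0.1479] [180.    0.  114.5] slide [ 9.71  7.96 -0.05]
```

Call:
carry_out(rows=[{"slide":[0.69,0.57,0],"delta_rot":[0,0,0],"grip":1},{"slide":[0.69,0.57,0],"delta_rot":[0,0,0],"grip":1},{"slide":[0.69,0.57,0],"delta_rot":[0,0,0],"grip":1},{"slide":[0.69,0.57,0],"delta_rot":[0,0,0],"grip":1},{"slide":[0.69,0.57,0],"delta_rot":[0,0,0],"grip":1},{"slide":[0.69,0.57,0],"delta_rot":[0,0,0],"grip":1},{"slide":[0.69,0.57,0],"delta_rot":[0,0,0],"grip":1},{"slide":[0.69,0.57,0],"delta_rot":[0,0,0],"grip":1},{"slide":[0.69,0.57,0],"delta_rot":[0,0,0],"grip":1},{"slide":[0.7,0.57,0],"delta_rot":[0,0,0],"grip":1},{"slide":[0.7,0.57,0],"delta_rot":[0,0,0],"grip":1},{"slide":[0.7,0.57,0],"delta_rot":[0,0,0],"grip":1},{"slide":[0.7,0.56,0],"delta_rot":[0,0,0],"grip":1},{"slide":[0.7,0.56,0],"delta_rot":[0,0,0],"grip":1},{"slide":[0,0,0],"delta_rot":[0,0,0],"grip":1},{"slide":[0,0,0.8],"delta_rot":[0,0,0],"grip":1},{"slide":[0,0,0.7],"delta_rot":[0,0,0],"grip":1},{"slide":[0,0,0.4],"delta_rot":[0,0,0],"grip":1},{"slide":[0,0,0],"delta_rot":[0,0,0],"grip":1},{"slide":[0,0,0],"delta_rot":[0,0,0],"grip":1}])

```text
clock: 38.15
tool_pos: [0.5796, 0.2869, 0.0731]
eef_rot: [179.9, 0.0, 114.5]
force: [0.2, -0.1, -0.6]
gripper_width: 0.0526
finger_force: 42.3
```

```bash
python3 -c "
from h import *
go(.579,.287,.0345)"
```

```text
t 38.15 [0.5796 0.2869 0.0731] [179.9   0.  114.5] slide [ 0.01 -0.01  0.96]
```

Call:
carry_out(rows=[{"slide":[0,0,0.3],"delta_rot":[0,0,0],"grip":1},{"slide":[0,0,0.25],"delta_rot":[0,0,0],"grip":1},{"slide":[0,0,0.2],"delta_rot":[0,0,0],"grip":1},{"slide":[0,0,0.13],"delta_rot":[0,0,0],"grip":1},{"slide":[0,0,0.08],"delta_rot":[0,0,0],"grip":1},{"slide":[0,0,0.02],"delta_rot":[0,0,0],"grip":1},{"slide":[0,0,0],"delta_rot":[0,0,0],"grip":1}])

```text
clock: 39.02
tool_pos: [0.5788, 0.2869, 0.0345]
eef_rot: [180.0, -0.0, 114.5]
force: [-5.4, -3.3, 10.0]
gripper_width: 0.0528
finger_force: 43.1
```

Call:
carry_out(rows=[{"slide":[0,0,0],"delta_rot":[0,0,0],"grip":0.3},{"slide":[0,0,0],"delta_rot":[0,0,0],"grip":0.2},{"slide":[0,0,0],"delta_rot":[0,0,0],"grip":0.1},{"slide":[0,0,0],"delta_rot":[0,0,0],"grip":0.1},{"slide":[0,0,-0.4],"delta_rot":[0,0,0],"grip":0.1},{"slide":[0,0,-0.8],"delta_rot":[0,0,0],"grip":0},{"slide":[0,0,-0.9],"delta_rot":[0,0,0],"grip":0},{"slide":[0,0,-0.9],"delta_rot":[0,0,0],"grip":0},{"slide":[-0.7,-0.5,-0.5],"delta_rot":[0,0,0],"grip":0},{"slide":[-0.7,-0.5,-0.5],"delta_rot":[0,0,0],"grip":0},{"slide":[-0.7,-0.5,-0.5],"delta_rot":[0,0,0],"grip":0},{"slide":[0,0,0],"delta_rot":[0,0,0],"grip":0},{"slide":[0,0,0],"delta_rot":[0,0,0],"grip":0}])

```text
clock: 40.65
tool_pos: [0.5595, 0.1859, 0.2134]
eef_rot: [179.9, -0.0, 114.5]
force: [-0.1, 0.3, -0.2]
gripper_width: 0.0854
finger_force: 0.0
```

```bash
python3 - <<'E'
from h import *
c=snap("wrist",5); s=snap("side",5); P=cloud(c)
for n,p,r in(("jar",(.546,.194),.012),("stamp",(.4535,.2285),.008),("eraser",(.488,.321),.007)):
    m=(np.hypot(P[...,0]-p[0],P[...,1]-p[1])<r)&(P[...,2]<.1); print(n,m.sum(),np.percentile(P[m][:,2],90) if m.any() else None)
d=np.hypot(P[...,0]-.579,P[...,1]-.287); m=(d>.019)&(d<.026)&(P[...,2]<.1); q=P[m]; print("tape z",m.sum(),np.percentile(q[:,2],[10,50,90]))
a=cv2.resize(c["image"],(480,360));b=cv2.resize(s["image"][110:185,145:245],(320,240),interpolation=cv2.INTER_CUBIC)
o=np.zeros((360,800,3),np.uint8);o[:,:480]=a;o[:240,480:]=b;cv2.imwrite("pics/fin.png",o[:,:,::-1])
E
```

```text
jar 493 0.06536430196605302
stamp 300 0.0735665058474106
eraser 154 0.044049430507493784
tape z 1213 [0.04440644 0.04533144 0.04631646]
```

View pics/fin.png

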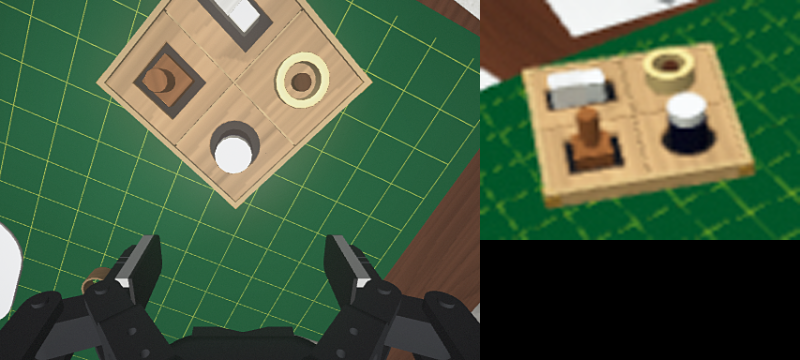

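All four parts are seated: tape over the post at (302,80), jar at (234,150), stamp at (170,80) and eraser at (235,15). Their measured tops are within about 3 mm of the expected heights, all offset the same way, and the gripper is clear.

```bash
python3 -c "
from h import *
print(workorder.close_job())"
```

```text
the job is handed in; nothing more can be done
None
```

The kit tray is packed and handed in at about 41 s of the 115 s limit: jar, eraser, stamp and tape are each seated in place, in the order asked, and I never picked up or moved the dropper bottle or the empty core.

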